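# Uncap the squat dispensing pot and charge it with one full stroke

## Task

Get the short, wide push-down pot ready for use: lift its lid off by the knob and set it down gently, knob up, in the flat steel tray. Then press the pot's sprung dish straight down until it bottoms against its stop, and let it come all the way up again; leave the lid standing in the tray.

Things in the scene. Friction and masses are not known exactly. Their poses are not given: they have to be found in the camera images.
- lid: Loose steel lid of the short, wide pot: inverted cup 78 mm across, 36 mm high, on top a round black knob 26 mm in diameter and 30 mm tall; 80 g. Origin: centre of its open underside, z up through the knob (knob's top at 66 mm). At first it sits on the pot's shoulder over the dish; lift it straight up 50 mm or more. The tall slim pot's smaller lid (58 mm) is not meant.
- tray: Flat open steel tray, 200 x 150 mm outside (long side along its x), walls 14 mm high and 4 mm thick, floor 4 mm thick; fixed. Origin: centre of its underside, on the table. Tray, short wide pot and a tall slim pot (68 mm across, 196 mm high with its lid) stand in a row along y in any order, 160 to 310 mm apart in y.
- dish (a point): Middle of the upper face of the sprung round steel dish on top of the short, wide pot, moving with it. The dish is flat, 60 mm across, and 106 mm above the table when up. The steel pot below it is 88 mm across, 80 mm high to its shoulder, and fixed to the table.
- plunger (a joint): How far the dish is pressed down, in m: 0 when up, 0.016 at its stop. A spring returns it; it takes about 5 N to start and 12 N to reach the stop.
Things that resemble listed ones, but are neither listed nor needed, are in the scene too. Leave any green look-alike of the lid alone.

How it is judged:
By the outcome, as a careful person would: the job done as asked, in the order asked, and still so for the second after the job is handed in, with the robot touching nothing.
It also fails if it takes over 51 s, if anything falls off the work surface, if the arm or the gripper's body presses on something with over 40 N, if the wrist force passes 120 N, or if a joint passes its speed limit or range.

## Robot

A 7-joint arm with a two-finger parallel gripper is mounted at the origin on the work surface. World frame = base frame: x ahead of the robot, y to its left, z up, the work surface at z = 0. Lengths are in mm, angles in rad, forces in N, time in s.
With the tool pointing down it reaches from about 425 to 975 mm from the base axis. Payload 16.7 kg.
Tool frame: the origin (TCP) lies at the centre of the arm's flange, where the gripper is bolted on; the fingertips stand 173 mm ahead of it and the grasp point (between the pads) lies 155 mm ahead of it (arm.tcp_to_grasp is the distance from the TCP to the grasp point, in mm); z points along the fingers, y is the direction in which the jaws open and shut (so a half turn about z gives the same grasp; the last joint's range is limited). The gripper opens to 85 mm and grips with 20 to 120 N. Pads are 22 mm wide; open, the fingers measure 114 mm over their backs; the gripper's body (76 mm by 85 mm) begins 54 mm behind the grasp point. The pads swing forward as they close: fully open they stand 13 mm farther back than shut.
Start: joints at [1.075, 0.426, 0.074, 1.606, -0.034, 1.111, -0.067], TCP at [229.391, -634.797, 404.702] pointing down, gripper open.
Joint ranges: [-2.85, 2.85], [-0.5, 2.14], [-1.23, 1.37], [0.21, 2.46], [-1.02, 4.16], [0.16, 2.05], [-2.73, 2.73]. Speed limits (rad/s): [1.89, 1.89, 2.39, 2.39, 3.01, 3.01, 3.01].

## Interface

Orientations are given as a rotation vector (axis times angle).
In Python, from bench import arm gives the robot as it stands. The module is installed in compiled form; this text tells all that it offers.
- The arm moves only by the tool play_rows, never from a script. Its argument "commands" is a list of rows, each a list of 2 entries, a list of its own where there are three numbers: the shift along the tool's x, y, z scaled (see below), then the turn, a rotation vector about the tool's x, y, z scaled (see below). A call has 1 to 12 rows; each row is the pose to reach, as a shift and turn from the pose commanded when the call began, along the tool's axes at that moment; what a row does not reach only later rows make up. The controller multiplies each number of a shift by 0.2 m and each number of a turn by 60 degrees. A row lasts 1/10 s, in which the tool goes at most 50 mm and 8.59 degrees, less where a joint would pass 70% of its speed; a pose out of reach is approached as far as the arm can. A call with a number of a shift or a turn outside -1 to 1 is refused whole. A call with a gripper value outside its range is refused whole. "fingers" is the opening, from 0 (shut) to 1 (fully open), set as the call begins (left out, the last holds). The fingers move at their own pace and stop on an object; the grip force is fixed at half the most. Time passes only in rows, so rows that repeat a pose let the fingers close. It gives the time, the measured TCP pose, the force and the opening at its end, in the units of the state.
- arm.state(): the state, without advancing time (a new reading comes with each control period).
- arm.grab_frame(name): name is "side" or "top" or "wrist"; returns a dict with "color" (384x512x3 uint8, blue, green, red), "z_map" (384x512 float32, mm along the optical axis (not along the pixel's ray), 0 where there is no reading), "fx", "fy", "cx", "cy" (pixels), "camera_from_world" (4x4, takes a point from world to camera coordinates). Camera axes: x right, y up, looking along -z (the intrinsics and any distortion apply to the point x, -y, -z); pixel columns grow to the right and rows downward; lengths in mm; the calibration is good to about 2 mm. A picture is of the moment at which its call begins.
- arm.close_job(): hands the job in, once; it reports no verdict.
The state is a dict: "time": time; "joint_pos": joint angles; "dq": joint speeds; "effort": joint torques, N m; "ee_pos": TCP position; "eef_rot": TCP orientation; "wrist_force": force on the tool from outside, world axes, zero at the start; "moment": the same for the moment, N m; "opening": finger opening in mm.
Only numpy, scipy, OpenCV 4.12 (cv2) and the standard library are available. Lean on these libraries where they do the work, as an engineer would, in place of code of your own. Each camera call takes 0.05 s, during which the arm holds its last target.

## Working session

There is one attempt and no reset: what is moved stays moved. The work goes in short steps, Python scripts to look and compute and a tool call to move; the robot and the scene stay as the last step left them, time stands still between calls to the robot, and variables do not carry over. Pictures are saved under pics/ and viewed, and the job is handed in when it is done.

Besides the shell and the picture viewer there is one more tool, called after ">>>" in YAML: its name, and indented under it one key for each argument. play_rows: Moves the arm, as the interface text tells. Its arguments: {"type":"object","properties":{"commands":{"type":"array","items":{"type":"array"}},"fingers":{"type":"number"}},"required":["commands"]}

```bash
mkdir -p pics; ls; cat > h.py <<'E'
import numpy as np, cv2, pickle
from bench import arm
from scipy.spatial.transform import Rotation as R
def grab(n,tag):
    f=arm.grab_frame(n); cv2.imwrite(f'pics/{tag}.png',f['color']); pickle.dump(f,open(f'{tag}.pkl','wb')); return f
def load(tag): return pickle.load(open(f'{tag}.pkl','rb'))
def ray(f,u,v):
    T=np.array(f['camera_from_world']); Rm=T[:3,:3]; o=-Rm.T@T[:3,3]
    d=np.array([(u-f['cx'])/f['fx'],-(v-f['cy'])/f['fy'],-1.]); return o,Rm.T@d
def onz(f,u,v,z):
    o,d=ray(f,u,v); return o+d*(z-o[2])/d[2]
def depthpt(f,u,v):
    o,d=ray(f,u,v); return o+d*f['z_map'][int(v),int(u)]
def proj(f,p):
    T=np.array(f['camera_from_world']); c=T[:3,:3]@np.array(p)+T[:3,3]
    return f['cx']+f['fx']*c[0]/-c[2], f['cy']-f['fy']*c[1]/-c[2]
E
python3 - <<'E'
from h import *
for n in ['side','top','wrist']:
    f=grab(n,n+'0'); print(n,f.keys(),f['fx'],f['cx'],f['cy'],np.round(f['camera_from_world'],3).tolist())
print(arm.state(), arm.tcp_to_grasp)
E
```

```text
pics
side dict_keys(['color', 'z_map', 'fx', 'fy', 'cx', 'cy', 'camera_from_world']) 395.4365142285034 257.49764578726104 192.83982490779596 [[0.99, -0.143, -0.011, -509.489], [0.076, 0.46, 0.885, -131.33], [-0.121, -0.876, 0.466, -699.483], [0.0, 0.0, 0.0, 1.0]]
top dict_keys(['color', 'z_map', 'fx', 'fy', 'cx', 'cy', 'camera_from_world']) 461.5991316236263 258.3029398227547 188.06016259998427 [[-0.016, -1.0, -0.009, 19.636], [0.991, -0.017, 0.136, -502.653], [-0.136, -0.006, 0.991, -1129.854], [0.0, 0.0, 0.0, 1.0]]
wrist dict_keys(['color', 'z_map', 'fx', 'fy', 'cx', 'cy', 'camera_from_world']) 275.2183788283827 259.1935364816872 189.52068429198488 [[0.339, -0.941, -0.002, -673.96], [0.906, 0.327, -0.268, 33.373], [0.253, 0.089, 0.963, -378.169], [0.0, 0.0, 0.0, 1.0]]
{'time': 0.15, 'joint_pos': array([ 1.07450026,  0.42658647,  0.07384506,  1.60641502, -0.03409073,
        1.11079265, -0.06709824]), 'dq': array([ 0.00027958,  0.0001528 ,  0.00096874, -0.00176211,  0.00245773,
       -0.00072578,  0.00120602]), 'effort': array([ 3.18890379e-03, -9.50319457e+01,  3.76375303e+00, -4.63761556e+01,
        1.94198726e-02,  7.84541771e-03, -2.44622004e-05]), 'ee_pos': array([ 229.37554431, -634.69614994,  404.1921552 ]), 'eef_rot': array([-3.09358387e+00, -5.41839690e-01,  3.52569555e-04]), 'wrist_force': array([-0.05666219, -0.70882078,  0.5776534 ]), 'moment': array([-0.07559292,  0.05495601, -0.05022616]), 'opening': 85.47373986511514} 154.70000000000002
```

View pics/top0.png

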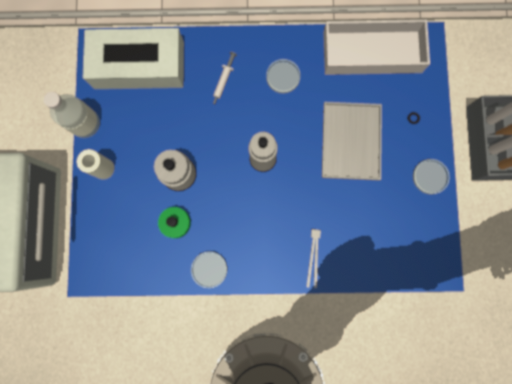

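View pics/side0.png

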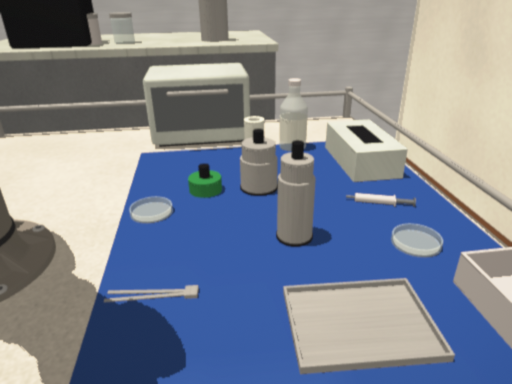

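The top view shows the short wide pot at (172,168), the tall slim pot at (262,148), the tray at (352,140) and a green look-alike lid at (173,222). The side view agrees: wide pot (258,165), tall pot (296,200), green lid (205,183), tray (362,322).

Candidates for the lid:
- steel lid on the wide pot, top (169,163)
- tall pot's lid, top (262,141)
- green lid on the table, top (173,222)

By the description I choose the first. Next I check it in a crop and measure.

```bash
python3 - <<'E'
from h import *
t=load('top0'); s=load('side0')
a=cv2.resize(t['color'][125:245,130:290],None,fx=5,fy=5,interpolation=cv2.INTER_CUBIC)[:600,:]
b=cv2.resize(s['color'][110:250,180:330],None,fx=4,fy=4,interpolation=cv2.INTER_CUBIC)
cv2.imwrite('pics/c1.png',a); cv2.imwrite('pics/c2.png',b)
# knob: dark pixels
for n,f,(r0,r1,c0,c1) in [('top',t,(150,185,150,200)),('side',s,(120,160,245,275)),('topTall',t,(130,160,245,280))]:
    g=f['color'][r0:r1,c0:c1].max(2); m=(g<60).astype(np.uint8)
    k,l,st,ce=cv2.connectedComponentsWithStats(m)
    for i in range(1,k):
        if st[i,4]>15: print(n,st[i]+np.array([c0,r0,0,0,0]),ce[i]+[c0,r0], depthpt(f,*(ce[i]+[c0,r0])))
g=t['color']
# tray: non-blue
hsv=cv2.cvtColor(g,cv2.COLOR_BGR2HSV)
m=((hsv[...,1]<120)).astype(np.uint8); m[:90]=0;m[190:]=0;m[:,:310]=0;m[:,395:]=0
cs,_=cv2.findContours(m,cv2.RETR_EXTERNAL,cv2.CHAIN_APPROX_NONE)
c=max(cs,key=cv2.contourArea); 
P=np.array([onz(t,u,v,14)[:2] for u,v in c[:,0]],np.float32); print('tray',cv2.minAreaRect(P))
m=((hsv[...,1]<120)|(hsv[...,2]<50)).astype(np.uint8); m[:145]=0;m[195:]=0;m[:,:145]=0;m[:,210:]=0
E
```

```text
top [164 160  10  10  76] [168.81578947 164.09210526] [546.19715742 215.11596843 148.23134344]
side [254 130   9  13 116] [258.03448276 135.94827586] [547.41711707 206.71899421 137.36743097]
topTall [260 138   6   9  49] [262.46938776 142.08163265] [ 5.83281985e+02 -2.91387982e-01  1.93154121e+02]
tray ((627.586181640625, -233.01577758789062), (156.3589324951172, 207.20919799804688), 86.46536254882812)
```

View pics/c1.png

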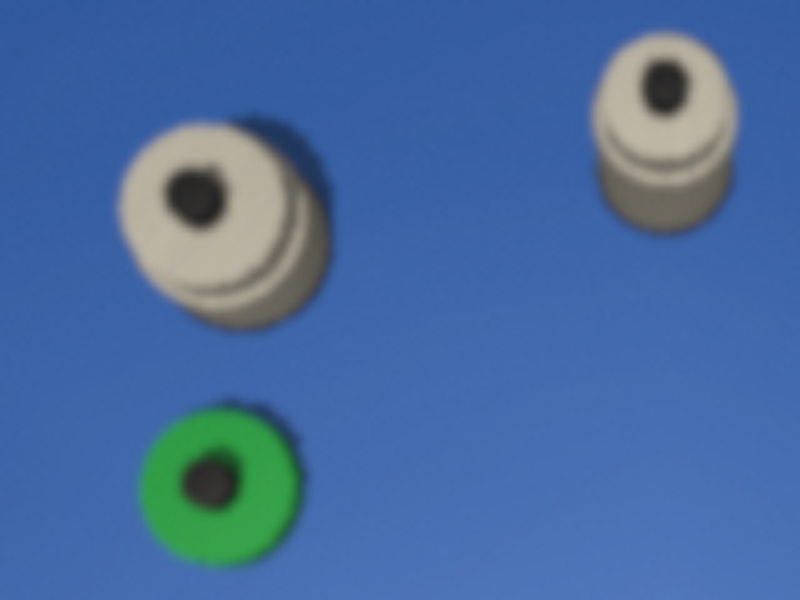

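View pics/c2.png

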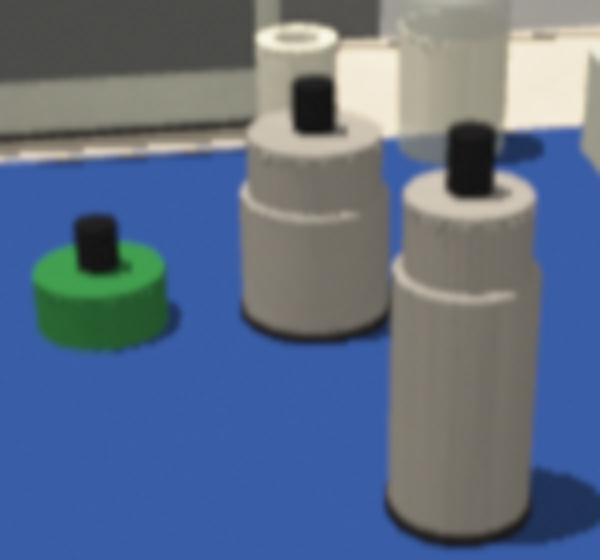

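```bash
python3 - <<'E'
from h import *
t=load('top0'); s=load('side0')
print('knob top z146',onz(t,168.3,163.8,146),'centroid z140',onz(t,168.8,164.1,140))
print('lid disc z116',onz(t,170.4,165.9,116))
# side: knob side column ray intersect with x/y line; triangulate w/ top ray
def tri(a,b):
    o1,d1=a;o2,d2=b;d1=d1/np.linalg.norm(d1);d2=d2/np.linalg.norm(d2)
    A=np.stack([d1,-d2],1);x=np.linalg.lstsq(A,o2-o1,rcond=None)[0]
    p,q=o1+x[0]*d1,o2+x[1]*d2;return (p+q)/2,np.linalg.norm(p-q)
# knob-top center: side crop (314,82)/4+(180,110)
print('tri knob top',tri(ray(t,168.3,163.8),ray(s,180+314/4-.4,110+82/4-.4)))
print('tri disc',tri(ray(t,170.4,165.9),ray(s,180+314/4-.4,110+133/4-.4)))
print('tall knob top',tri(ray(t,262.4,141),ray(s,180+471/4-.4,110+130/4-.4)))
# depth cloud of wide pot
for name,f in (('t',t),('s',s)):
    H,W=f['z_map'].shape; uu,vv=np.meshgrid(np.arange(W),np.arange(H))
    T=np.array(f['camera_from_world']);Rm=T[:3,:3];o=-Rm.T@T[:3,3]
    D=np.stack([(uu-f['cx'])/f['fx'],-(vv-f['cy'])/f['fy'],-np.ones_like(uu,float)],-1)@Rm
    P=(o+D*f['z_map'][...,None]).reshape(-1,3)
    for nm,c in(('wide',(548,208)),('tall',(585,0)),('green',(420,205))):
        k=np.hypot(P[:,0]-c[0],P[:,1]-c[1])<75
        Q=P[k]; 
        for z0,z1 in ((108,122),(130,155),(155,175),(180,205),(25,42)):
            q=Q[(Q[:,2]>z0)&(Q[:,2]<z1)]
            if len(q)>10: print(name,nm,z0,z1,len(q),'min',q.min(0).round(),'max',q.max(0).round(),'med',np.median(q,0).round(1))
E
```

```text
knob top z146 [547.33282691 216.7638025  146.        ] centroid z140 [547.7746553 216.8236241 140.       ]
lid disc z116 [548.03535885 217.86380268 116.        ]
tri knob top (array([548.07542589, 216.41328953, 147.49707469]), np.float64(2.0362586724359644))
tri disc (array([548.42248247, 217.6826275 , 116.80133418]), np.float64(1.0624461642381091))
tall knob top (array([ 5.85523686e+02, -2.52494958e-01,  1.96382040e+02]), np.float64(1.1411354747237508))
t wide 108 122 740 min [509. 179. 108.] max [587. 257. 122.] med [544.8 214.9 115.4]
t wide 130 155 108 min [535. 205. 132.] max [559. 230. 150.] med [547.  217.3 144.7]
t wide 25 42 50 min [504. 174.  25.] max [574. 240.  42.] med [519.4 186.   33.1]
t tall 108 122 27 min [551. -32. 110.] max [575.  32. 121.] med [555.3  -1.  116.9]
t tall 130 155 83 min [551. -32. 130.] max [593.  31. 155.] med [559.9   1.2 136.6]
t tall 155 175 428 min [556. -29. 155.] max [614.  28. 175.] med [580.5  -1.1 165.1]
t tall 180 205 86 min [574. -10. 182.] max [594.  10. 199.] med [583.7  -1.4 194.6]
t tall 25 42 30 min [551. -32.  25.] max [574.  31. 
[... 185 characters left out ...]
] med [545.6 201.9 117.9]
s wide 130 155 114 min [537. 205. 131.] max [560. 231. 149.] med [547.6 211.  142.6]
s wide 25 42 242 min [505. 174.  25.] max [589. 221.  42.] med [544.  182.5  33.7]
s tall 108 122 263 min [553. -34. 108.] max [616.   0. 122.] med [578.6 -28.7 114.9]
s tall 130 155 502 min [553. -34. 130.] max [619.  18. 155.] med [579.7 -24.4 140.3]
s tall 155 175 498 min [557. -30. 155.] max [614.  28. 175.] med [581.6 -14.6 167.3]
s tall 180 205 157 min [576. -12. 180.] max [596.   8. 198.] med [584.9  -7.4 191.7]
s tall 25 42 275 min [553. -34.  25.] max [619.   4.  42.] med [578.3 -27.9  33.7]
s green 25 42 457 min [382. 186.  25.] max [460. 262.  42.] med [421.3 208.6  37.7]
```

The crops confirm the choice: the wide steel pot's lid with its black knob sits at about (548, 218), with the knob top at about 147 mm (146 expected). The tray is at about (628, -233) and measures 207x156, against 200x150 given. The tall pot is at (585, 0), top at 196. Now I plan the approach in tool axes.

```bash
cat >> h.py <<'E'
def plan(*goals,cur=None):
    s=arm.state(); p=s['ee_pos'] if cur is None else np.array(cur); M=R.from_rotvec(s['eef_rot']).as_matrix()
    for g in goals: print(g,np.round(M.T@(np.array(g)-p)/200,3))
def show():
    s=arm.state(); print({k:np.round(s[k],3).tolist() for k in('time','joint_pos','ee_pos','eef_rot','wrist_force','opening')})
E
python3 - <<'E'
from h import *
a=[229.4,-634.8,404.7]
pts=[(355,-490,425),(490,-345,430),(530,-165,430),(550,30,430),(548,217.8,400)]
for p in pts:
    plan(p,cur=a); a=p
E
```

```text
(355, -490, 425) [ 0.837 -0.468 -0.101]
(490, -345, 430) [ 0.881 -0.452 -0.025]
(530, -165, 430) [ 0.494 -0.778  0.001]
(550, 30, 430) [ 0.425 -0.883  0.001]
(548, 217.8, 400) [ 0.31  -0.886  0.151]
```

>>> play_rows:
  commands:
    - [[0.42, -0.23, -0.1], [0, 0, 0]]
    - [[0.84, -0.47, -0.1], [0, 0, 0]]
    - [[0.84, -0.47, -0.1], [0, 0, 0]]
    - [[0.84, -0.47, -0.1], [0, 0, 0]]
    - [[0.84, -0.47, -0.1], [0, 0, 0]]
  fingers: 1

```text
time: 0.65
ee_pos: [360.2, -484.5, 425.2]
eef_rot: [-3.091, -0.554, -0.004]
wrist_force: [0.2, -0.1, 0.7]
opening: 85.5
```

>>> play_rows:
  commands:
    - [[0.88, -0.45, -0.03], [0, 0, 0]]
    - [[0.88, -0.45, -0.03], [0, 0, 0]]
    - [[0.88, -0.45, -0.03], [0, 0, 0]]
    - [[0.88, -0.45, -0.03], [0, 0, 0]]
    - [[0.88, -0.45, -0.03], [0, 0, 0]]

```text
time: 1.15
ee_pos: [494.9, -339.0, 430.8]
eef_rot: [-3.09, -0.555, -0.003]
wrist_force: [1.1, -0.3, 0.5]
opening: 85.1
```

>>> play_rows:
  commands:
    - [[0.49, -0.78, 0], [0, 0, 0]]
    - [[0.49, -0.78, 0], [0, 0, 0]]
    - [[0.49, -0.78, 0], [0, 0, 0]]
    - [[0.49, -0.78, 0], [0, 0, 0]]
    - [[0.49, -0.78, 0], [0, 0, 0]]

```text
time: 1.65
ee_pos: [530.5, -159.8, 430.8]
eef_rot: [-3.091, -0.552, -0.001]
wrist_force: [0.8, -0.3, 0.5]
opening: 85.3
```

```bash
python3 - <<'E'
from h import *
show(); plan((550,30,430),(548,217.8,400))
E
```

```text
{'time': 1.65, 'joint_pos': [0.348, 0.215, -0.199, 1.839, 0.046, 1.092, -1.085], 'ee_pos': [530.528, -159.834, 430.801], 'eef_rot': [-3.091, -0.552, -0.001], 'wrist_force': [0.76, -0.347, 0.493], 'opening': 85.275}
(550, 30, 430) [ 0.42  -0.857  0.005]
(548, 217.8, 400) [ 0.736 -1.741  0.157]
```

>>> play_rows:
  commands:
    - [[0.42, -0.86, 0], [0, 0, 0]]
    - [[0.42, -0.86, 0], [0, 0, 0]]
    - [[0.42, -0.86, 0], [0, 0, 0]]
    - [[0.42, -0.86, 0], [0, 0, 0]]
    - [[0.42, -0.86, 0], [0, 0, 0]]

```text
time: 2.15
ee_pos: [550.2, 30.8, 430.8]
eef_rot: [-3.091, -0.552, -0.001]
wrist_force: [-0.0, -1.0, 0.3]
opening: 85.7
```

>>> play_rows:
  commands:
    - [[0.31, -0.88, 0.15], [0, 0, 0]]
    - [[0.31, -0.88, 0.15], [0, 0, 0]]
    - [[0.31, -0.88, 0.15], [0, 0, 0]]
    - [[0.31, -0.88, 0.15], [0, 0, 0]]
    - [[0.31, -0.88, 0.15], [0, 0, 0]]
    - [[0.31, -0.88, 0.15], [0, 0, 0]]
    - [[0.31, -0.88, 0.15], [0, 0, 0]]
    - [[0.31, -0.88, 0.15], [0, 0, 0]]

```text
time: 2.95
ee_pos: [549.0, 210.5, 400.9]
eef_rot: [3.095, 0.539, 0.0]
wrist_force: [-0.0, 0.8, -0.7]
opening: 85.3
```

```bash
python3 - <<'E'
from h import *
f=grab('wrist','w1'); show()
print('exp knob top',proj(f,(548,217.8,146)))
plan((548,217.8,330),(548,217.8,292))
E
```

```text
{'time': 3.0, 'joint_pos': [-0.149, 0.316, -0.401, 1.789, 0.14, 1.064, -1.827], 'ee_pos': [548.958, 210.708, 400.966], 'eef_rot': [3.095, 0.539, 0.001], 'wrist_force': [0.274, -0.4, -0.121], 'opening': 85.569}
exp knob top (np.float64(250.9078692675865), np.float64(195.4577091172799))
(548, 217.8, 330) [ 0.007 -0.035  0.355]
(548, 217.8, 292) [ 0.007 -0.035  0.545]
```

View pics/w1.png

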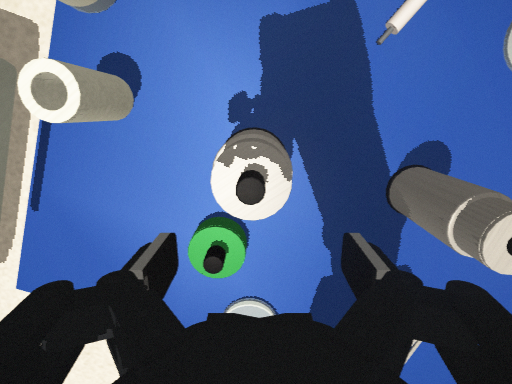

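Wrist view: the knob is at about (250,187), the green lid at (217,250) and the tall pot at right. I compare this with the projected knob and lid disc.

```bash
python3 - <<'E'
from h import *
f=load('w1')
T=np.array(f['camera_from_world']); print('cam',-T[:3,:3].T@T[:3,3])
for z in(116,146): print(z,proj(f,(548,217.8,z)))
g=f['color'][150:225,200:300]; m=(g.max(2)<55).astype(np.uint8)
k,l,st,ce=cv2.connectedComponentsWithStats(m)
for i in range(1,k):
    if st[i,4]>30: print(st[i]+np.array([200,150,0,0,0]),ce[i]+[200,150])
P=[]
for v in range(160,215):
  for u in range(225,280):
    p=depthpt(f,u,v)
    if 141<p[2]<152: P.append((*p,u,v))
P=np.array(P);print(len(P),P.mean(0),P.min(0),P.max(0))
Q=np.array([depthpt(f,u,v) for v in range(125,230) for u in range(200,300)]);Q=Q[(Q[:,2]>112)&(Q[:,2]<120)];print(Q.min(0),Q.max(0))
cv2.imwrite('pics/w1c.png',cv2.resize(f['color'][110:240,190:320],None,fx=4,fy=4))
E
```

```text
cam [613.609531   233.84235664 369.00072109]
116 (np.float64(251.82268996385685), np.float64(186.3571205699546))
146 (np.float64(250.9078692675865), np.float64(195.4577091172799))
[236 170  29  35 294] [251.87414966 182.17687075]
687 [552.09042911 219.87262218 144.68107973 250.23289665 189.80931587] [539.06510291 207.14391513 141.05937759 236.         175.        ] [564.13685814 232.26256036 146.45041621 265.         204.        ]
[512.80116085 180.99418403 112.15121312] [590.29806878 258.2693997  119.7805685 ]
```

View pics/w1c.png

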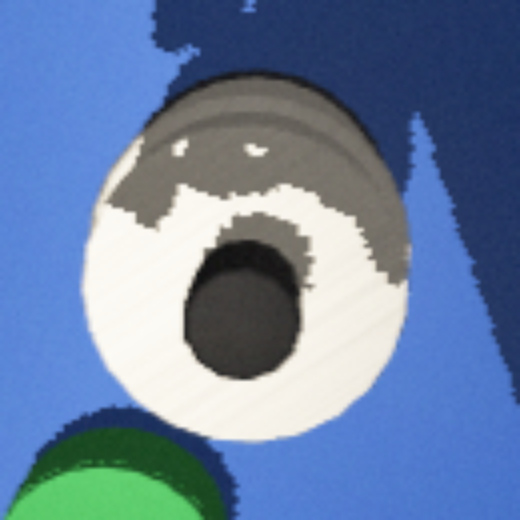

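The knob is at (551.5, 219.6) from the wrist camera and (548, 217.8) from the fixed views. They differ by about 4 mm, roughly the calibration error of two cameras. I use the middle, (549.5, 218.8).

```bash
python3 - <<'E'
from h import *
plan((549.5,218.8,340),(549.5,218.8,292.5))
E
```

```text
(549.5, 218.8, 340) [ 0.016 -0.037  0.305]
(549.5, 218.8, 292.5) [ 0.016 -0.037  0.542]
```

>>> play_rows:
  commands:
    - [[0.015, -0.035, 0.1], [0, 0, 0]]
    - [[0.015, -0.035, 0.25], [0, 0, 0]]
    - [[0.015, -0.035, 0.35], [0, 0, 0]]
    - [[0.015, -0.035, 0.42], [0, 0, 0]]
    - [[0.015, -0.035, 0.44], [0, 0, 0]]
    - [[0.015, -0.035, 0.44], [0, 0, 0]]
    - [[0.015, -0.035, 0.44], [0, 0, 0]]

```text
time: 3.7
ee_pos: [549.4, 219.7, 313.7]
eef_rot: [-3.094, -0.541, -0.002]
wrist_force: [0.4, -0.6, 0.2]
opening: 85.4
```

```bash
python3 - <<'E'
from h import *
show();plan((549.5,218.8,292.5))
E
```

```text
{'time': 3.7, 'joint_pos': [-0.181, 0.415, -0.387, 1.861, 0.196, 0.901, -1.885], 'ee_pos': [549.386, 219.721, 313.73], 'eef_rot': [-3.094, -0.541, -0.002], 'wrist_force': [0.41, -0.648, 0.183], 'opening': 85.42}
(549.5, 218.8, 292.5) [-0.001  0.005  0.106]
```

Descend the last 21 mm, check the position, then close.

>>> play_rows:
  commands:
    - [[0, 0.005, 0.05], [0, 0, 0]]
    - [[0, 0.005, 0.1], [0, 0, 0]]
    - [[0, 0.005, 0.105], [0, 0, 0]]
    - [[0, 0.005, 0.105], [0, 0, 0]]

```text
time: 4.1
ee_pos: [549.2, 218.7, 291.2]
eef_rot: [3.094, 0.542, -0.001]
wrist_force: [-0.3, 0.2, -0.3]
opening: 85.3
```

>>> play_rows:
  commands:
    - [[0, 0, 0], [0, 0, 0]]
    - [[0, 0, 0], [0, 0, 0]]
    - [[0, 0, 0], [0, 0, 0]]
    - [[0, 0, 0], [0, 0, 0]]
    - [[0, 0, 0], [0, 0, 0]]
    - [[0, 0, 0], [0, 0, 0]]
    - [[0, 0, 0], [0, 0, 0]]
    - [[0, 0, 0], [0, 0, 0]]
    - [[0, 0, 0], [0, 0, 0]]
    - [[0, 0, 0], [0, 0, 0]]
  fingers: 0

```text
time: 5.1
ee_pos: [549.4, 218.8, 292.2]
eef_rot: [-3.094, -0.542, -0.001]
wrist_force: [-1.2, -1.2, 5.6]
opening: 24.2
```

```bash
python3 - <<'E'
from h import *
f=grab('wrist','w2'); grab('side','s2'); show()
E
```

```text
{'time': 5.2, 'joint_pos': [-0.187, 0.441, -0.38, 1.878, 0.211, 0.861, -1.896], 'ee_pos': [549.417, 218.771, 292.151], 'eef_rot': [-3.094, -0.542, -0.001], 'wrist_force': [-1.622, -1.536, 5.342], 'opening': 24.686}
```

View pics/w2.png

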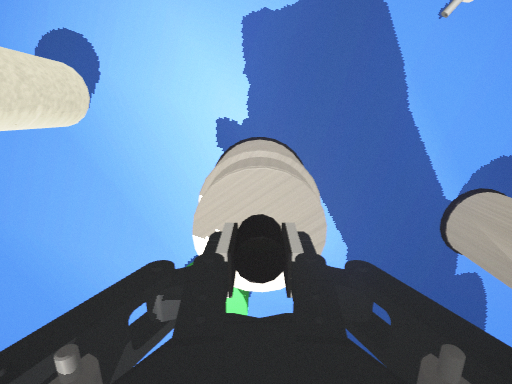

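View pics/s2.png

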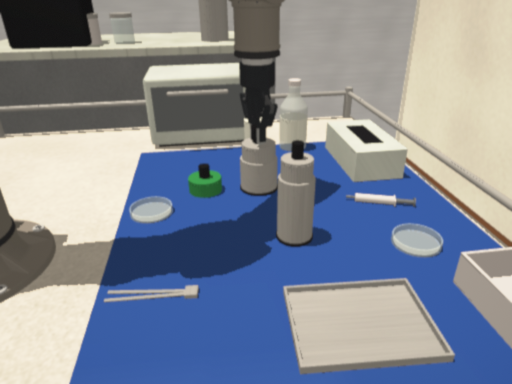

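Wrist view: the knob at (260,245) is between both pads, opening 24.7 mm. The side view shows the lid still on the pot at (258,150). Now lift straight up.

>>> play_rows:
  commands:
    - [[0, 0, -0.05], [0, 0, 0]]
    - [[0, 0, -0.13], [0, 0, 0]]
    - [[0, 0, -0.23], [0, 0, 0]]
    - [[0, 0, -0.35], [0, 0, 0]]
    - [[0, 0, -0.5], [0, 0, 0]]
    - [[0, 0, -0.64], [0, 0, 0]]
    - [[0, 0, -0.73], [0, 0, 0]]
    - [[0, 0, -0.77], [0, 0, 0]]
    - [[0, 0, -0.77], [0, 0, 0]]
    - [[0, 0, -0.77], [0, 0, 0]]
  fingers: 0

```text
time: 6.2
ee_pos: [549.2, 218.6, 445.2]
eef_rot: [3.094, 0.542, -0.001]
wrist_force: [-0.6, -0.2, -1.3]
opening: 24.2
```

```bash
python3 - <<'E'
from h import *
f=grab('side','s3'); show()
a=arm.state()['ee_pos']
for p in [(545,60,a[2]),(545,-100,a[2]),(615,-232,a[2]-40)]:
    plan(p,cur=a);a=p
E
```

```text
{'time': 6.25, 'joint_pos': [-0.153, 0.284, -0.409, 1.731, 0.122, 1.152, -1.821], 'ee_pos': [549.175, 218.566, 444.816], 'eef_rot': [3.094, 0.542, -0.002], 'wrist_force': [0.909, 0.39, -1.242], 'opening': 24.505}
(545, 60, np.float64(444.8156927328034)) [-0.289  0.739  0.   ]
(545, -100, np.float64(444.8156927328034)) [-0.272  0.752  0.   ]
(615, -232, np.float64(404.8156927328034)) [0.105 0.74  0.2  ]
```

View pics/s3.png

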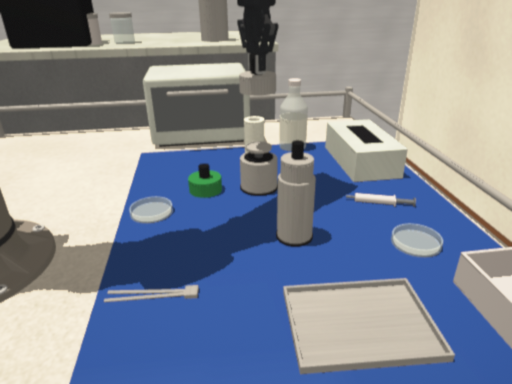

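The lid hangs at (258,82) in the side view and the dish is bare at (258,150). Its underside is at about 233 mm, so it clears the tall pot (196). Moving across.

>>> play_rows:
  commands:
    - [[-0.05, 0.12, 0], [0, 0, 0]]
    - [[-0.12, 0.3, 0], [0, 0, 0]]
    - [[-0.2, 0.5, 0], [0, 0, 0]]
    - [[-0.27, 0.68, 0], [0, 0, 0]]
    - [[-0.29, 0.74, 0], [0, 0, 0]]

```text
time: 6.75
ee_pos: [544.8, 55.6, 444.7]
eef_rot: [3.095, 0.535, -0.003]
wrist_force: [0.6, 0.6, -0.6]
opening: 24.2
```

>>> play_rows:
  commands:
    - [[-0.05, 0.14, 0], [0, 0, 0]]
    - [[-0.12, 0.34, 0], [0, 0, 0]]
    - [[-0.2, 0.55, 0], [0, 0, 0]]
    - [[-0.26, 0.7, 0], [0, 0, 0]]
    - [[-0.27, 0.75, 0], [0, 0, 0]]

```text
time: 7.25
ee_pos: [544.8, -103.0, 444.8]
eef_rot: [3.095, 0.536, -0.003]
wrist_force: [1.1, 0.6, -1.1]
opening: 24.4
```

>>> play_rows:
  commands:
    - [[0.02, 0.14, 0], [0, 0, 0]]
    - [[0.05, 0.34, 0.05], [0, 0, 0]]
    - [[0.08, 0.55, 0.12], [0, 0, 0]]
    - [[0.1, 0.7, 0.18], [0, 0, 0]]
    - [[0.1, 0.74, 0.2], [0, 0, 0]]
    - [[0.1, 0.74, 0.2], [0, 0, 0]]
    - [[0.1, 0.74, 0.2], [0, 0, 0]]

```text
time: 7.95
ee_pos: [614.6, -230.4, 405.5]
eef_rot: [-3.093, -0.544, 0.0]
wrist_force: [0.0, -0.0, 0.3]
opening: 24.0
```

```bash
python3 - <<'E'
from h import *
f=grab('side','s4'); show()
plan((620,-232,240),(620,-232,216))
E
```

```text
{'time': 8.0, 'joint_pos': [0.382, 0.401, -0.162, 1.638, 0.069, 1.108, -1.02], 'ee_pos': [614.537, -230.254, 406.024], 'eef_rot': [-3.093, -0.545, -0.001], 'wrist_force': [0.398, -0.261, -0.569], 'opening': 24.244}
(620, -232, 240) [0.022 0.018 0.83 ]
(620, -232, 216) [0.022 0.018 0.95 ]
```

View pics/s4.png

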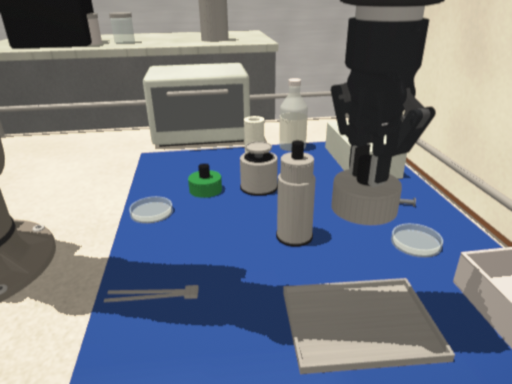

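The lid is level in the gripper at (365,195). Lower to about 10 mm above the tray floor, then check the height.

>>> play_rows:
  commands:
    - [[0.01, 0.01, 0.08], [0, 0, 0]]
    - [[0.02, 0.02, 0.22], [0, 0, 0]]
    - [[0.02, 0.02, 0.4], [0, 0, 0]]
    - [[0.02, 0.02, 0.58], [0, 0, 0]]
    - [[0.02, 0.02, 0.74], [0, 0, 0]]
    - [[0.02, 0.02, 0.84], [0, 0, 0]]
    - [[0.02, 0.02, 0.89], [0, 0, 0]]
    - [[0.02, 0.02, 0.9], [0, 0, 0]]
    - [[0.02, 0.02, 0.9], [0, 0, 0]]

```text
time: 8.9
ee_pos: [619.8, -234.1, 226.4]
eef_rot: [3.094, 0.542, 0.001]
wrist_force: [0.5, -0.5, -0.2]
opening: 24.2
```

```bash
python3 - <<'E'
from h import *
f=grab('side','s5'); show()
P=np.array([depthpt(f,u,v) for v in range(230,340) for u in range(310,440)])
q=P[(np.hypot(P[:,0]-620,P[:,1]+232)<50)&(P[:,1]<-262)]; print('lowest of lid front',np.sort(q[:,2])[:400:20])
cv2.imwrite('pics/s5c.png',cv2.resize(f['color'][190:384,270:470],None,fx=3,fy=3))
E
```

```text
{'time': 8.95, 'joint_pos': [0.371, 0.6, -0.146, 1.755, 0.115, 0.793, -1.054], 'ee_pos': [619.953, -234.255, 226.858], 'eef_rot': [3.094, 0.542, 0.002], 'wrist_force': [0.839, -0.8, -0.307], 'opening': 24.276}
lowest of lid front [ 2.98092638  5.09526469  5.57995448  6.26837438 15.71577835 17.200404
 18.17441146 19.2056785  20.38462796 21.59911961 22.63240335 23.40151032
 24.61456181 25.71208613 26.67140676 27.66225592 28.57623361 29.67315786
 30.5829784  31.95134444]
```

View pics/s5c.png

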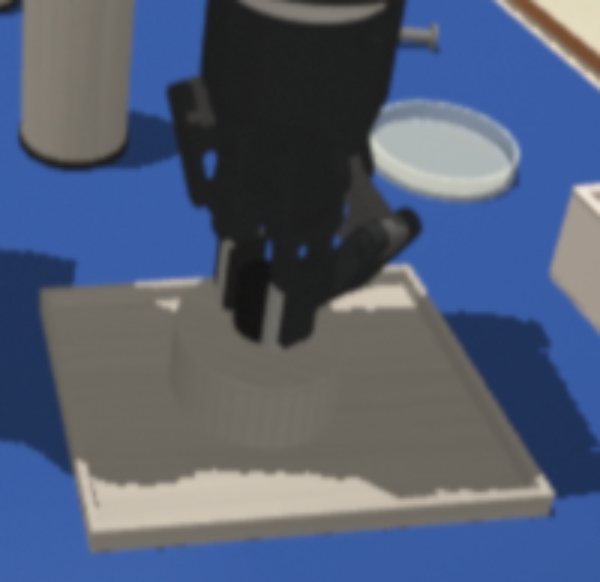

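The lid's lower edge is at about 15 mm, some 10 mm above the floor, and well inside the tray (crop (255,390)). Lowering slowly until the force shows contact.

>>> play_rows:
  commands:
    - [[0, 0, 0.01], [0, 0, 0]]
    - [[0, 0, 0.02], [0, 0, 0]]
    - [[0, 0, 0.03], [0, 0, 0]]
    - [[0, 0, 0.04], [0, 0, 0]]
    - [[0, 0, 0.045], [0, 0, 0]]
    - [[0, 0, 0.045], [0, 0, 0]]
    - [[0, 0, 0.045], [0, 0, 0]]

```text
time: 9.65
ee_pos: [619.6, -234.4, 216.7]
eef_rot: [-3.094, -0.542, 0.0]
wrist_force: [-0.0, -0.2, -0.1]
opening: 24.3
```

>>> play_rows:
  commands:
    - [[0, 0, 0.003], [0, 0, 0]]
    - [[0, 0, 0.006], [0, 0, 0]]
    - [[0, 0, 0.006], [0, 0, 0]]

```text
time: 9.95
ee_pos: [619.6, -234.4, 216.2]
eef_rot: [3.094, 0.542, 0.001]
wrist_force: [-3.4, 1.6, 7.9]
opening: 24.7
```

Contact at the expected height (7.9 N). Release: open with a hold, then rise straight up.

>>> play_rows:
  commands:
    - [[0, 0, -0.003], [0, 0, 0]]
    - [[0, 0, -0.003], [0, 0, 0]]
    - [[0, 0, -0.003], [0, 0, 0]]
    - [[0, 0, -0.003], [0, 0, 0]]
    - [[0, 0, -0.003], [0, 0, 0]]
    - [[0, 0, -0.003], [0, 0, 0]]
    - [[0, 0, -0.003], [0, 0, 0]]
    - [[0, 0, -0.003], [0, 0, 0]]
  fingers: 1

```text
time: 10.75
ee_pos: [619.5, -234.3, 216.1]
eef_rot: [-3.094, -0.542, 0.0]
wrist_force: [0.1, -0.5, 0.3]
opening: 85.3
```

>>> play_rows:
  commands:
    - [[0, 0, -0.05], [0, 0, 0]]
    - [[0, 0, -0.15], [0, 0, 0]]
    - [[0, 0, -0.3], [0, 0, 0]]
    - [[0, 0, -0.5], [0, 0, 0]]
    - [[0, 0, -0.7], [0, 0, 0]]
    - [[0, 0, -0.9], [0, 0, 0]]
    - [[0, 0, -1], [0, 0, 0]]
    - [[0, 0, -1], [0, 0, 0]]

```text
time: 11.55
ee_pos: [619.9, -234.4, 420.8]
eef_rot: [3.092, 0.541, 0.008]
wrist_force: [0.5, -0.6, 0.1]
opening: 85.3
```

```bash
python3 - <<'E'
from h import *
f=grab('side','s6'); w=grab('wrist','w6'); show()
P=np.array([depthpt(f,u,v) for v in range(230,340) for u in range(310,440)])
q=P[(np.hypot(P[:,0]-620,P[:,1]+232)<60)]; 
for z0,z1 in((35,45),(48,75)):
    k=q[(q[:,2]>z0)&(q[:,2]<z1)];print(z0,len(k),k.min(0),k.max(0))
a=arm.state()['ee_pos']
for p in [(555,-90,430),(545,70,430),(549.4,218.7,400)]:
    plan(p,cur=a);a=p
E
```

```text
{'time': 11.65, 'joint_pos': [0.384, 0.401, -0.16, 1.613, 0.069, 1.132, -1.017], 'ee_pos': [619.331, -234.306, 416.892], 'eef_rot': [3.094, 0.542, 0.001], 'wrist_force': [-0.356, -0.391, -0.88], 'opening': 85.312}
35 1541 [ 580.30644053 -272.80391542   35.01821021] [ 658.10359292 -193.8605149    44.95259069]
48 432 [ 606.58354335 -246.99231585   48.04568363] [ 632.33225265 -220.72067388   73.44230771]
(555, -90, 430) [-0.057 -0.788 -0.066]
(545, 70, 430) [ 0.225 -0.769 -0.   ]
(549.4, 218.7, 400) [ 0.273 -0.692  0.15 ]
```

View pics/s6.png

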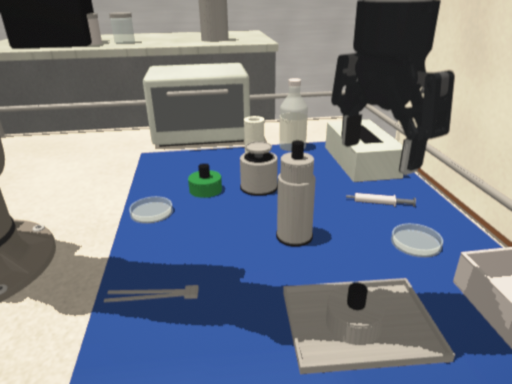

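The lid stands in the tray with its knob up (knob at (357,296), top at about 72 mm). Go back to the pot with the fingers shut, passing above the tall pot.

>>> play_rows:
  commands:
    - [[0, -0.12, -0.06], [0, 0, 0]]
    - [[-0.02, -0.32, -0.07], [0, 0, 0]]
    - [[-0.04, -0.55, -0.07], [0, 0, 0]]
    - [[-0.05, -0.73, -0.07], [0, 0, 0]]
    - [[-0.06, -0.79, -0.07], [0, 0, 0]]
  fingers: 0

```text
time: 12.15
ee_pos: [553.2, -86.3, 429.5]
eef_rot: [-3.092, -0.548, 0.002]
wrist_force: [0.1, -0.9, 0.5]
opening: 12.2
```

>>> play_rows:
  commands:
    - [[0.04, -0.14, 0], [0, 0, 0]]
    - [[0.1, -0.34, 0], [0, 0, 0]]
    - [[0.16, -0.55, 0], [0, 0, 0]]
    - [[0.21, -0.72, 0], [0, 0, 0]]
    - [[0.22, -0.77, 0], [0, 0, 0]]

```text
time: 12.65
ee_pos: [543.1, 73.4, 429.5]
eef_rot: [-3.092, -0.548, 0.002]
wrist_force: [-0.3, 0.3, 0.4]
opening: -0.3
```

>>> play_rows:
  commands:
    - [[0.05, -0.13, 0], [0, 0, 0]]
    - [[0.12, -0.3, 0.03], [0, 0, 0]]
    - [[0.19, -0.5, 0.08], [0, 0, 0]]
    - [[0.25, -0.64, 0.13], [0, 0, 0]]
    - [[0.27, -0.69, 0.15], [0, 0, 0]]
    - [[0.27, -0.69, 0.15], [0, 0, 0]]
    - [[0.27, -0.69, 0.15], [0, 0, 0]]

```text
time: 13.35
ee_pos: [547.9, 216.5, 399.9]
eef_rot: [3.094, 0.54, -0.001]
wrist_force: [-1.2, -0.5, -0.2]
opening: -0.1
```

```bash
python3 - <<'E'
from h import *
f=grab('wrist','w7'); s=grab('side','s7'); show()
P=np.array([depthpt(s,u,v) for v in range(135,170) for u in range(230,290)])
q=P[(np.hypot(P[:,0]-548,P[:,1]-218)<50)&(P[:,2]>101)&(P[:,2]<111)];print('side dish',len(q),q.min(0),q.max(0),(q.min(0)+q.max(0))/2)
P=np.array([depthpt(f,u,v) for v in range(100,300) for u in range(180,340)])
q=P[(np.hypot(P[:,0]-548,P[:,1]-218)<50)&(P[:,2]>101)&(P[:,2]<111)];print('wrist dish',len(q),q.min(0),q.max(0),(q.min(0)+q.max(0))/2)
plan((548.8,218.2,300),(548.8,218.2,279),(548.8,218.2,263))
E
```

```text
{'time': 13.45, 'joint_pos': [-0.165, 0.318, -0.394, 1.788, 0.138, 1.063, -1.835], 'ee_pos': [547.963, 216.272, 400.385], 'eef_rot': [3.094, 0.538, 0.0], 'wrist_force': [-0.143, -0.222, 0.58], 'opening': 0.088}
side dish 260 [519.33038055 189.42601751 102.94180068] [578.69549791 249.50065178 110.86609765] [549.01293923 219.46333464 106.90394917]
wrist dish 2900 [521.33736427 189.67911023 101.05178982] [581.29948213 249.6122892  109.0454075 ] [551.3184232  219.64569971 105.04859866]
(548.8, 218.2, 300) [ 0.007 -0.008  0.502]
(548.8, 218.2, 279) [ 0.007 -0.008  0.607]
(548.8, 218.2, 263) [ 0.007 -0.008  0.687]
```

View pics/w7.png

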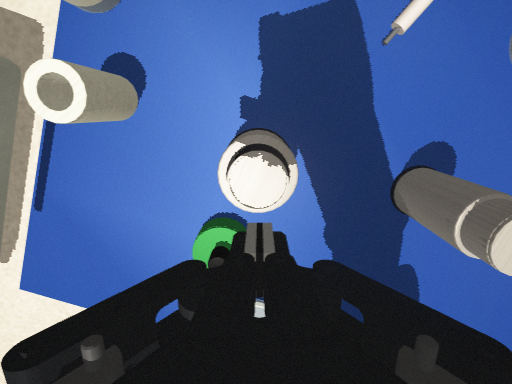

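The dish at (258,178) reads centre (549, 219), top 106. Fingers are shut. Descend to about 6 mm above it.

>>> play_rows:
  commands:
    - [[0.01, -0.01, 0.08], [0, 0, 0]]
    - [[0.01, -0.01, 0.22], [0, 0, 0]]
    - [[0.01, -0.01, 0.38], [0, 0, 0]]
    - [[0.01, -0.01, 0.5], [0, 0, 0]]
    - [[0.01, -0.01, 0.56], [0, 0, 0]]
    - [[0.01, -0.01, 0.57], [0, 0, 0]]
    - [[0.01, -0.01, 0.57], [0, 0, 0]]
    - [[0.01, -0.01, 0.57], [0, 0, 0]]

```text
time: 14.25
ee_pos: [549.1, 220.7, 287.3]
eef_rot: [-3.094, -0.541, -0.003]
wrist_force: [-0.7, 0.2, 0.3]
opening: -0.2
```

```bash
python3 - <<'E'
from h import *
show(); s=grab('side','s8')
plan((549.3,219,279),(549.3,219,263))
cv2.imwrite('pics/s8c.png',cv2.resize(s['color'][90:200,210:310],None,fx=5,fy=5,interpolation=cv2.INTER_CUBIC))
E
```

```text
{'time': 14.25, 'joint_pos': [-0.197, 0.447, -0.371, 1.881, 0.21, 0.85, -1.899], 'ee_pos': [549.119, 220.692, 287.328], 'eef_rot': [-3.094, -0.541, -0.003], 'wrist_force': [-0.733, 0.191, 0.293], 'opening': -0.191}
(549.3, 219, 279) [-0.002  0.009  0.042]
(549.3, 219, 263) [-0.002  0.009  0.122]
```

View pics/s8c.png

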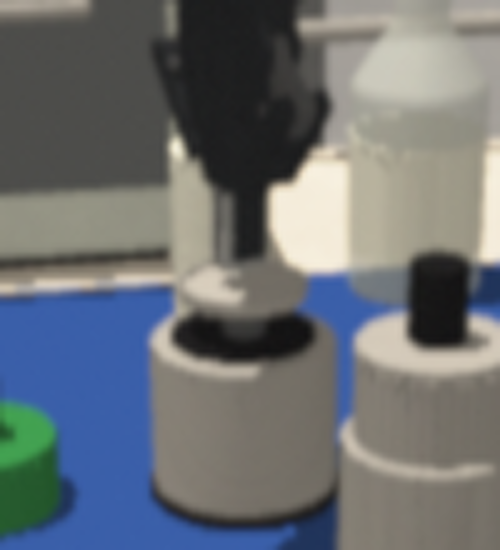

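The fingertips are over the middle of the dish (crop (243,265)). Press straight down in small steps and watch the force.

>>> play_rows:
  commands:
    - [[0, 0.007, 0.015], [0, 0, 0]]
    - [[0, 0.007, 0.03], [0, 0, 0]]
    - [[0, 0.007, 0.04], [0, 0, 0]]
    - [[0, 0.007, 0.05], [0, 0, 0]]
    - [[0, 0.007, 0.05], [0, 0, 0]]

```text
time: 14.8
ee_pos: [549.3, 219.2, 276.1]
eef_rot: [3.094, 0.542, 0.0]
wrist_force: [0.1, -1.9, 4.2]
opening: -0.0
```

>>> play_rows:
  commands:
    - [[0, 0, 0.01], [0, 0, 0]]
    - [[0, 0, 0.02], [0, 0, 0]]
    - [[0, 0, 0.03], [0, 0, 0]]
    - [[0, 0, 0.04], [0, 0, 0]]
    - [[0, 0, 0.045], [0, 0, 0]]
    - [[0, 0, 0.045], [0, 0, 0]]

```text
time: 15.4
ee_pos: [549.3, 219.2, 267.4]
eef_rot: [3.094, 0.542, 0.001]
wrist_force: [-0.5, -2.6, 9.2]
opening: 0.1
```

>>> play_rows:
  commands:
    - [[0, 0, 0.008], [0, 0, 0]]
    - [[0, 0, 0.016], [0, 0, 0]]
    - [[0, 0, 0.02], [0, 0, 0]]
    - [[0, 0, 0.02], [0, 0, 0]]

```text
time: 15.8
ee_pos: [549.4, 219.2, 263.6]
eef_rot: [3.094, 0.542, 0.001]
wrist_force: [-1.3, -2.1, 10.5]
opening: -0.2
```

>>> play_rows:
  commands:
    - [[0, 0, 0.005], [0, 0, 0]]
    - [[0, 0, 0.005], [0, 0, 0]]
    - [[0, 0, 0.005], [0, 0, 0]]

```text
time: 16.1
ee_pos: [549.3, 219.3, 263.4]
eef_rot: [3.094, 0.542, 0.001]
wrist_force: [-5.7, -4.6, 22.8]
opening: -0.4
```

The force jumped from 10.5 to 22.8 N while the tool moved only 0.2 mm, so the dish is on its stop. Quick look for confirmation, then release upward.

```bash
python3 - <<'E'
from h import *
s=grab('side','s9'); show()
P=np.array([depthpt(s,u,v) for v in range(135,180) for u in range(230,290)])
q=P[(np.hypot(P[:,0]-549,P[:,1]-219)<29)&(np.hypot(P[:,0]-549,P[:,1]-219)>18)&(P[:,2]<115)];print('dish z',np.percentile(q[:,2],[10,50,80,90,97]))
cv2.imwrite('pics/s9c.png',cv2.resize(s['color'][90:200,210:310],None,fx=5,fy=5,interpolation=cv2.INTER_CUBIC))
E
```

```text
{'time': 16.15, 'joint_pos': [-0.204, 0.477, -0.361, 1.896, 0.228, 0.807, -1.911], 'ee_pos': [549.313, 219.285, 263.376], 'eef_rot': [3.094, 0.542, 0.001], 'wrist_force': [-6.497, -5.227, 22.187], 'opening': -0.011}
dish z [85.25228853 91.91104884 92.9749773  93.57615456 94.60206639]
```

View pics/s9c.png

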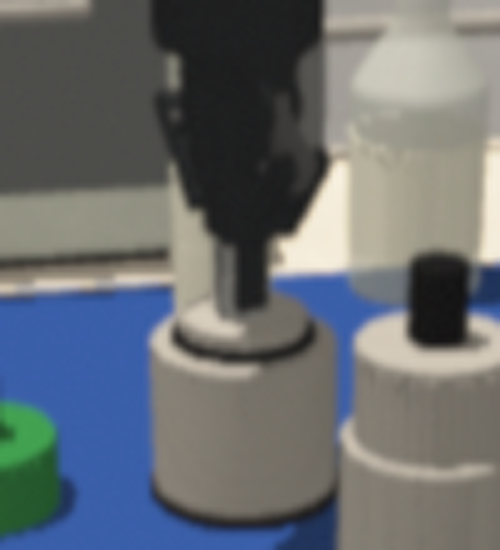

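>>> play_rows:
  commands:
    - [[0, 0, -0.02], [0, 0, 0]]
    - [[0, 0, -0.04], [0, 0, 0]]
    - [[0, 0, -0.07], [0, 0, 0]]
    - [[0, 0, -0.1], [0, 0, 0]]
    - [[0, 0, -0.14], [0, 0, 0]]
    - [[0, 0, -0.2], [0, 0, 0]]
    - [[0, 0, -0.35], [0, 0, 0]]
    - [[0, 0, -0.55], [0, 0, 0]]
    - [[0, 0, -0.75], [0, 0, 0]]
    - [[0, 0, -0.8], [0, 0, 0]]
    - [[0, 0, -0.8], [0, 0, 0]]
    - [[0, 0, -0.8], [0, 0, 0]]

```text
time: 17.35
ee_pos: [548.9, 219.2, 421.6]
eef_rot: [3.094, 0.542, -0.001]
wrist_force: [-0.3, -0.0, -0.6]
opening: 0.3
```

```bash
python3 - <<'E'
from h import *
s=grab('side','s10'); t=grab('top','t10'); show()
for f in (load('s9'),s):
    P=np.array([depthpt(f,u,v) for v in range(135,180) for u in range(230,290)])
    r=np.hypot(P[:,0]-549,P[:,1]-219); q=P[(r<29)&(r>18)&(P[:,2]<115)];print('dish z',np.percentile(q[:,2],[10,50,80,90,97]))
P=np.array([depthpt(s,u,v) for v in range(230,340) for u in range(310,440)])
q=P[(np.hypot(P[:,0]-620,P[:,1]+232)<60)]
for z0,z1 in((35,45),(48,75)):
    k=q[(q[:,2]>z0)&(q[:,2]<z1)];print(z0,len(k),k.min(0),k.max(0))
E
```

```text
{'time': 17.45, 'joint_pos': [-0.163, 0.303, -0.4, 1.76, 0.13, 1.106, -1.829], 'ee_pos': [548.886, 219.131, 420.843], 'eef_rot': [3.094, 0.542, -0.003], 'wrist_force': [0.127, -0.556, -0.386], 'opening': -0.103}
dish z [85.25228853 91.91104884 92.9749773  93.57615456 94.60206639]
dish z [ 84.92844855 106.29496737 108.60117294 109.35939929 110.46985284]
35 1534 [ 580.54266701 -272.65473985   35.08111619] [ 658.454092   -195.2073041    44.89998176]
48 429 [ 606.63084201 -247.10249543   48.05065573] [ 632.1069662  -221.62026656   72.9973364 ]
```

View pics/s10.png

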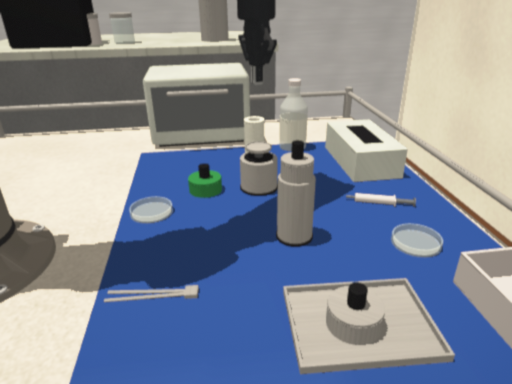

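The pressed dish read about 92 mm, flush with the shoulder, and now reads about 107 mm, fully up. The lid stands knob up in the tray at (355,312), and the gripper is clear at about 250 mm. Handing in.

```bash
python3 - <<'E'
from h import *
print(arm.close_job())
E
```

```text
the job is handed in; nothing more can be done
None
```

The job is done and handed in, with the clock at about 17.5 s of the 51 s allowed. I lifted the wide pot's lid by its knob, straight up about 150 mm, and set it knob up in the tray. Then I pressed the dish to its stop with shut fingers and let it come back up.

**Last checks**
- **Lid:** it stands level near the tray's middle, at about (620, -234). Its knob top reads about 73 mm; 70 is expected, within the depth noise. Touchdown force was about 8 N.
- **Dish:** at the stop, the force jumped from 10.5 to 22.8 N for 0.2 mm of travel. The dish read about 92 mm pressed and about 107 mm up again, so roughly 15 mm of travel against the stated 16.
- **Robot:** the gripper was clear of everything at hand-in. The green look-alike and the tall pot were not touched.

**Disagreements**
- The wrist camera put the knob 3 to 4 mm further out in x than the fixed cameras. I aimed between the two, and the grasp held.
- The tray measured 207 x 156 mm against 200 x 150 given, probably from image blur.

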